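Empty the reject scoop into the scrap hopper and hold it there

ROBOT

A 6-joint arm with a two-finger parallel gripper is mounted at the origin on the work surface. World frame = base frame: x ahead of the robot, y to its left, z up, the work surface at z = 0. Lengths are in mm, angles in rad, forces in N, time in s.
With the tool pointing down it reaches from about 400 to 925 mm from the base axis. Payload 3.4 kg.
Tool frame: the origin (TCP) lies midway between the tips of the shut fingers; the grasp point (between the pads) lies 19 mm behind it; z points along the fingers, y is the line along which they close (so a half turn about z gives the same grasp; the last joint's range is limited). The gripper opens to 85 mm and grips with 20 to 120 N. Pads are 22 mm wide; open, the fingers measure 114 mm over their backs; the gripper's body (76 mm by 85 mm) begins 54 mm behind the grasp point. The pads swing forward as they close: fully open they stand 13 mm farther back than shut.
Start: joints at [-1.278, 0.307, 1.506, -0, 1.328, -0.073], TCP at [206.189, -536.765, 196.205] pointing down, gripper open.
Joint ranges: [-3.12, 3.12], [-1.05, 2.28], [0.14, 2.33], [-1.42, 4.57], [0.1, 2.73], [-2.68, 2.68]. Speed limits (rad/s): [2.57, 2.57, 3.14, 3.14, 3.14, 3.14].

INTERFACE

Orientations are given as [roll, pitch, yaw] about the fixed x, y, z axes, in that order (R = Rz(yaw) Ry(pitch) Rx(roll)).
In Python, from station import arm gives the robot as it stands.
- The arm moves only by the tool servo_tool, never from a script. Its argument "rows" is text: rows parted by semicolons, each of 5 numbers parted by spaces: the shift along the world's x, y, z scaled (see below), then the turn about the world's z scaled (see below), then the opening, from 0 (shut) to 1 (fully open). A call has 1 to 20 rows; each row is the pose to reach, as a shift and turn from the pose commanded when the call began; what a row does not reach only later rows make up. The controller multiplies each number of a shift by 0.75 m and each number of a turn by pi/4 rad. A row lasts 1/8 s, in which the tool goes at most 62.5 mm and 10.7 degrees, less where a joint would pass 70% of its speed; a pose out of reach is approached as far as the arm can. A call with a number of a shift or a turn outside -1 to 1 is refused whole. A call with a gripper value outside its range is refused whole. The fingers move at their own pace and stop on an object; "squeeze" is the grip in N (left out, the last holds). Time passes only in rows, so rows that repeat a pose let the fingers close. It gives the time, the measured TCP pose, the force, the opening and the grip force at its end, in the units of the state.
- arm.read_state(): the state, without advancing time (a new reading comes with each control period).
- arm.read_camera(name): name is "scene" or "top"; returns a dict with "pixels" (384x512x3 uint8, red, green, blue), "range_z" (384x512 float32, mm along the optical axis (not along the pixel's ray), 0 where there is no reading), "camera_matrix" (3x3 intrinsics, pixels), "rvec" (rotation vector, rad) and "tvec" (3), from world to camera coordinates, as OpenCV has them. Camera axes: x right, y down, z forward; pixel columns grow to the right and rows downward; lengths in mm; the calibration is good to about 2 mm. A picture is of the moment at which its call begins.
- arm.close_job(): hands the job in; it is judged then, once.
Trained networks look in the newest picture that a camera, given by its name, has taken for a name from the list of things; names that differ only in an ending like _2 or _b are one class to them, and where a whole thing is asked for, a point or a joint stands for the part that bears it (a point fixed in the world has none). Each returns a list of dicts, best first, with "conf" (0 to 1); they miss things now and then, are a little off and sometimes report something else, mostly with a low value. They report only what shows in the picture. A call takes as long as a camera call. They do not tell look-alikes from the thing itself.
- arm.recognise(query, camera): "bbox" ([left, top, right, bottom] in pixels, round what is visible of it).
The state is a dict: "clock": time; "joint_positions": joint angles; "joint_velocities": joint speeds; "effort": joint torques, N m; "eef_pos": TCP position; "eef_rot": TCP orientation; "ft_force": force on the tool from outside, world axes, zero at the start; "torque": the same for the moment, N m; "finger_gap": opening from 0.0 (shut) to 1.0 (fully open); "grip_force": force on a finger pad.
Only numpy, scipy, OpenCV 4.12 (cv2) and the standard library are available. Lean on these libraries where they do the work, as an engineer would, in place of code of your own. Each camera call takes 0.05 s, during which the arm holds its last target. There are 200 camera calls.

TASK

Draw the aluminium scoop of rejected lenses by its red grip straight up out of the blue dock without spilling any, carry it over the yellow scrap hopper and tip it, open end down, by about 50 degrees so that all five lenses slide into the hopper. Finish while still gripping the empty scoop and holding it still in the air over the hopper, tipped like that and not touching it, so that it can be seen to be empty. Leave everything else on the bench where it stands.

Things in the scene. Friction and masses are not known exactly. Their poses are not given: they have to be found in the camera images.
- scoop_grip (a point): Centre of the scoop's red grip: an upright plate 50 mm long (x), 16 mm thick (y), 42 mm high, on top of a steel bail over the tray. The point is 110 mm above the scoop's underside; grip top 20 mm above it, the bail's cross bar 21 mm below. The tray's open front edge is at x = -65, z = -110 mm from here. Axes: x from open front to back wall, y across, z up when level.
- scoop: Reject scoop, bare aluminium, 0.28 kg: tray 120 mm long (x), 90 mm wide (y), 3 mm floor and walls, walls 36 mm high at the back (+x) and both sides; the front (-x) is open, no lip. The bail with the red grip spans the width over x = 5 mm. Origin: centre of the underside; same axes as the grip's.
- dock: Blue open-topped dock, fixed to the bench, 136 x 106 mm, 34 mm high, walls and floor 5 mm. The scoop stands level in it with 3 mm play all round, its axes along the dock's; it lifts straight up and is free once its underside clears 34 mm. Origin: centre of the underside, on the bench.
- hopper: Yellow scrap hopper, fixed to the bench: square box 200 x 200 mm outside, 100 mm high, 4 mm walls, open on top, with a flared rim that widens to about 260 x 260 mm at 132 mm above the bench. Origin: centre of its underside, on the bench; x and y along its sides.
- lens0: Rejected mounted lens: black round cell 26 mm across, 12 mm thick, about 25 g, purplish glass on its face; origin at the centre of its underside, z its axis. It lies flat and loose on the scoop's floor; it starts to slide when the floor is tipped by some 25 to 35 degrees.
- lens1: Rejected mounted lens: black round cell 26 mm across, 12 mm thick, about 25 g, purplish glass on its face; origin at the centre of its underside, z its axis. It lies flat and loose on the scoop's floor; it starts to slide when the floor is tipped by some 25 to 35 degrees.
- lens2: Rejected mounted lens: black round cell 26 mm across, 12 mm thick, about 25 g, purplish glass on its face; origin at the centre of its underside, z its axis. It lies flat and loose on the scoop's floor; it starts to slide when the floor is tipped by some 25 to 35 degrees.
- lens3: Rejected mounted lens: black round cell 26 mm across, 12 mm thick, about 25 g, purplish glass on its face; origin at the centre of its underside, z its axis. It lies flat and loose on the scoop's floor; it starts to slide when the floor is tipped by some 25 to 35 degrees.
- lens4: Rejected mounted lens: black round cell 26 mm across, 12 mm thick, about 25 g, purplish glass on its face; origin at the centre of its underside, z its axis. It lies flat and loose on the scoop's floor; it starts to slide when the floor is tipped by some 25 to 35 degrees.
- gauge: Bystander. Steel plug gauge standing upright, red cap, 42 mm across its foot, 95 mm tall; origin at the centre of its underside.
- loupe: Bystander. Black eye loupe, 38 mm across, 45 mm tall; origin at the centre of its underside.
- cleaner: Bystander. Amber bottle with white cap, 48 mm across, 120 mm tall; origin at the centre of its underside.
- driver: Bystander. Screwdriver lying on the bench, 150 mm long, along its own x axis.
- cellcup: Bystander. Small empty steel cup, 64 mm across, 50 mm tall; origin at the centre of its underside.
Mind the look-alikes: they are no part of the job. Of the things that look like the dock, take the one that is nearest to the robot's base at the start.

How it is judged (in metres and radians):
On the way, in this order (a step that is already met when the one before it is completed fails the run):
1. the scoop is raised clear out of its dock, level, with all five lenses aboard (z of scoop in the frame of dock above 0.045 m and angle between scoop_grip's own z axis and vertical below 0.4 rad and distance between each of lens0, lens1, lens2, lens3, lens4 and scoop_grip below 0.125 m), for 0.2 s.
2. the scoop is tipped over the hopper (angle between scoop_grip's own z axis and vertical above 0.6 rad and horizontal distance between scoop_grip and hopper below 0.15 m), for 0.1 s.
At the end, for the whole second after the job is handed in: All five lenses at rest inside the hopper's box; the scoop held still by the fingers, tipped more than 0.75 rad (43 degrees) from level, its red grip higher than 190 mm above the bench and within 150 mm (horizontally) of the hopper's centre, not touching the hopper (x of lens0 in the frame of hopper between -0.096 and 0.096 m and y of lens0 in the frame of hopper between -0.096 and 0.096 m and x of lens1 in the frame of hopper between -0.096 and 0.096 m and y of lens1 in the frame of hopper between -0.096 and 0.096 m and x of lens2 in the frame of hopper between -0.096 and 0.096 m and y of lens2 in the frame of hopper between -0.096 and 0.096 m and x of lens3 in the frame of hopper between -0.096 and 0.096 m and y of lens3 in the frame of hopper between -0.096 and 0.096 m and x of lens4 in the frame of hopper between -0.096 and 0.096 m and y of lens4 in the frame of hopper between -0.096 and 0.096 m and height (world z) of each of lens0, lens1, lens2, lens3, lens4 below 0.1 m and contact force between the fingers and scoop above 2 N and height (world z) of scoop_grip above 0.19 m and angle between scoop_grip's own z axis and vertical above 0.75 rad and horizontal distance between scoop_grip and hopper below 0.15 m and contact force between scoop and hopper below 0.3 N and linear speed of scoop below 0.03 m/s and linear speed of each of lens0, lens1, lens2, lens3, lens4 below 0.05 m/s); the arm keeps its last pose, push and grip.
It fails at once if the gauge is moved by more than 30 mm (distance of gauge from where it was at the start of the episode above 0.03 m).
It fails at once if the loupe is moved by more than 30 mm (distance of loupe from where it was at the start of the episode above 0.03 m).
It fails at once if the cleaner is moved by more than 30 mm (distance of cleaner from where it was at the start of the episode above 0.03 m).
It fails at once if the driver is moved by more than 30 mm (distance of driver from where it was at the start of the episode above 0.03 m).
It fails at once if the cellcup is moved by more than 30 mm (distance of cellcup from where it was at the start of the episode above 0.03 m).
It also fails if it takes over 43 s, if anything falls off the work surface, if the arm or the gripper's body presses on something with over 40 N, if the wrist force passes 120 N, or if a joint passes its speed limit or range.

## Working session

There is one attempt and no reset: what is moved stays moved. The work goes in short steps, Python scripts to look and compute and a tool call to move; the robot and the scene stay as the last step left them, time stands still between calls to the robot, and variables do not carry over. Pictures are saved under pics/ and viewed, at most 10 in all, crops included, and the job is handed in when it is done.

Besides the shell and the picture viewer there is one more tool, called after ">>>" in YAML: its name, and indented under it one key for each argument. servo_tool: Moves the arm, as the interface text tells. Its arguments: {"type":"object","properties":{"rows":{"type":"string"},"squeeze":{"type":"number"}},"required":["rows"]}

```bash
mkdir -p pics; cat > h.py <<'E'
import numpy as np, cv2
from station import arm
def cam(n):
    c=arm.read_camera(n); c['R']=cv2.Rodrigues(np.array(c['rvec'],float))[0]; c['t']=np.array(c['tvec'],float).reshape(3); c['K']=np.array(c['camera_matrix'],float); return c
def world(c):
    h,w=c['range_z'].shape; v,u=np.mgrid[:h,:w]; z=c['range_z'].astype(float); K=c['K']
    p=np.stack([(u-K[0,2])/K[0,0]*z,(v-K[1,2])/K[1,1]*z,z],-1)
    return (p-c['t'])@c['R']
def save(c,f,box=None,s=1):
    im=c['pixels'][:,:,::-1]
    if box: l,t,r,b=box; im=im[t:b,l:r]
    cv2.imwrite(f,cv2.resize(im,None,fx=s,fy=s,interpolation=cv2.INTER_CUBIC))
E
python3 - <<'E'
from h import *
a=cam('top'); b=cam('scene')
cv2.imwrite('pics/a.png',np.hstack([cv2.resize(x['pixels'][:,:,::-1],(400,300)) for x in (a,b)]))
save(a,'pics/top.png',s=1.5)
for n in ['scoop_grip','scoop','dock','hopper','gauge','loupe','cleaner','driver','cellcup']:
  for cn,c in (('top',a),('scene',b)):
    W=world(c)
    for d in arm.recognise(n,cn):
        l,t,r,bt=map(int,d['bbox']); print(n,cn,round(d['conf'],2),(l,t,r,bt),W[(t+bt)//2,(l+r)//2].round())
print(arm.read_state())
E
```

```text
scoop_grip top 0.82 (198, 180, 232, 222) [511. 256. 136.]
scoop_grip scene 0.81 (264, 210, 313, 259) [513. 258.  23.]
scoop top 0.85 (199, 179, 232, 221) [515. 257. 129.]
scoop scene 0.6 (260, 213, 311, 261) [526. 260.  22.]
dock top 0.83 (107, 233, 150, 278) [339. 574.   5.]
dock top 0.56 (219, 186, 221, 194) [555. 252.  18.]
dock top 0.51 (199, 179, 236, 223) [518. 263.  17.]
dock scene 0.76 (380, 259, 443, 323) [332. 581.   4.]
dock scene 0.6 (256, 216, 317, 268) [529. 270.   8.]
dock scene 0.16 (226, 149, 243, 177) [524. -11.  74.]
hopper top 0.96 (347, 156, 445, 250) [ 499. -351.    3.]
hopper top 0.56 (294, 197, 307, 207) [505. -15.  85.]
hopper scene 0.67 (142, 52, 235, 141) [ 481. -392.    7.]
gauge top 0.49 (292, 197, 310, 208) [505. -18.  95.]
gauge scene 0.78 (226, 147, 241, 174) [525. -13.  88.]
loupe scene 0.52 (341, 318, 369, 345) [529. 574.   6.]
loupe scene 0.43 (214, 177, 228, 194) [592.  18.  46.]
cleaner top 0.49 (284, 133, 299, 150) [706.   9.  89.]
cleaner top 0.38 (284, 172, 298, 181) [596.   9.  42.]
cleaner scene 0.96 (173, 190, 190, 218) [730.  28.  84.]
driv
[... 291 characters left out ...]
int_positions': array([-1.27749460e+00,  3.06776542e-01,  1.50638555e+00, -7.51400817e-06,
        1.32840535e+00, -7.35068285e-02]), 'joint_velocities': array([-8.52426496e-05, -9.07249232e-04, -6.26045996e-04,  3.01648198e-04,
       -8.42184733e-05,  3.47394859e-04]), 'effort': array([ 5.63535432e-04, -4.57482576e+01, -2.52342439e+01, -2.65318801e-05,
        8.42488716e-04,  1.18740567e-05]), 'eef_pos': array([ 206.19089424, -536.77129856,  196.22381841]), 'eef_rot': array([3.14156805e+00, 9.12625517e-06, 3.66810359e-01]), 'ft_force': array([ 0.5436087 ,  0.42904087, -0.32101991]), 'torque': array([0.01514116, 0.00096779, 0.01279184]), 'grip_force': 0.0, 'finger_gap': 0.9990655253973377}
```

View pics/top.png

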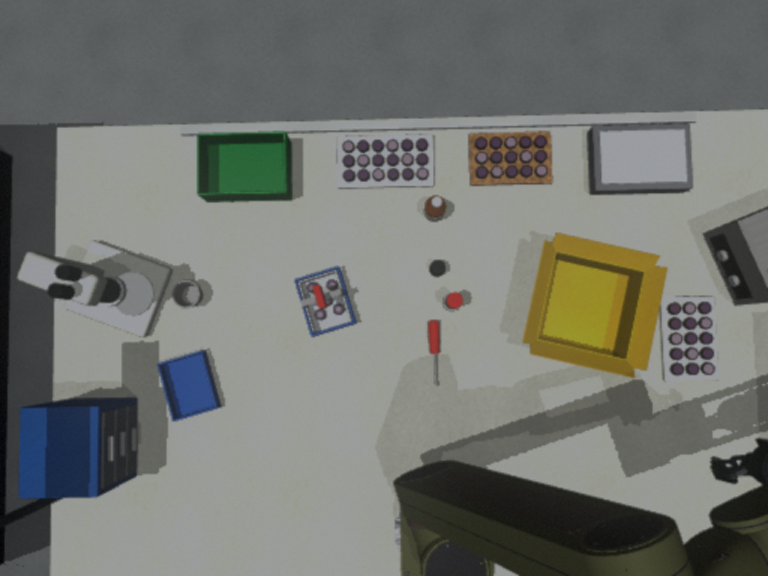

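View pics/a.png

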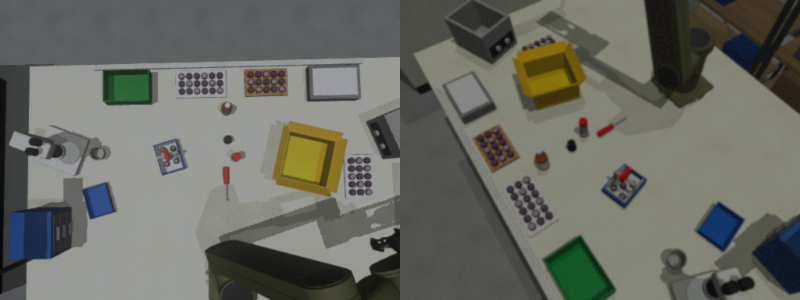

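```bash
python3 - <<'E'
from h import *
a=cam('top'); b=cam('scene')
A=cv2.resize(a['pixels'][165:235,185:250,::-1],None,fx=6,fy=6,interpolation=cv2.INTER_CUBIC)[:420]
B=cv2.resize(b['pixels'][200:270,250,::-1] if 0 else b['pixels'][200:270,250:320,::-1],None,fx=6,fy=6,interpolation=cv2.INTER_CUBIC)
cv2.imwrite('pics/c.png',np.hstack([A,B])[:, :800])
def rect(p,n):
    r=cv2.minAreaRect(p[:,:2].astype(np.float32)); print(n,len(p),np.round(r[0]),np.round(r[1]),round(r[2],1),'z',np.percentile(p[:,2],[5,50,95]).round())
for n,c in(('top',a),('scene',b)):
    W=world(c); H=cv2.cvtColor(c['pixels'],cv2.COLOR_RGB2HSV); h,s,v=[H[...,i].astype(int) for i in range(3)]
    reg=(abs(W[...,0]-515)<110)&(abs(W[...,1]-258)<110)
    red=((h<8)|(h>172))&(s>130)&(v>60)&reg
    p=W[red]; q=p[(p[:,2]>85)]; rect(q,n+' grip'); rect(q[q[:,2]>122],n+' griptop')
    blue=(h>100)&(h<128)&(s>110)&reg
    p=W[blue]; rect(p[(p[:,2]>24)&(p[:,2]<42)],n+' dock rim'); rect(p[(p[:,2]>5)&(p[:,2]<42)],n+' dock')
    yel=(h>18)&(h<34)&(s>120)&(abs(W[...,0]-495)<220)&(abs(W[...,1]+340)<230)
    p=W[yel]; rect(p[p[:,2]>122],n+' rim'); rect(p[p[:,2]<15],n+' hop floor')
    q=W[reg&(W[...,2]>30)&(W[...,2]<50)&~blue]; rect(q,n+' walls')
E
```

```text
top grip 66 [524. 265.] [47. 14.] 16.8 z [129. 134. 139.]
top griptop 66 [524. 265.] [47. 14.] 16.8 z [129. 134. 139.]
top dock rim 92 [519. 264.] [133. 103.] 16.3 z [30. 35. 39.]
top dock 92 [519. 264.] [133. 103.] 16.3 z [30. 35. 39.]
top rim 1030 [ 495. -315.] [264. 263.] 75.8 z [122. 128. 134.]
top hop floor 2843 [ 495. -325.] [176. 189.] 75.9 z [-1.  4. 10.]
top walls 199 [519. 265.] [136. 106.] 16.3 z [31. 36. 45.]
scene grip 140 [528. 265.] [50. 17.] 20.2 z [112. 134. 138.]
scene griptop 116 [528. 265.] [50. 17.] 20.2 z [125. 135. 138.]
scene dock rim 231 [523. 265.] [135. 104.] 15.4 z [25. 32. 38.]
scene dock 273 [523. 265.] [135. 104.] 15.4 z [21. 31. 37.]
scene rim 784 [ 497. -315.] [271. 262.] 75.0 z [123. 128. 134.]
scene hop floor 1401 [ 442. -386.] [375. 261.] 75.0 z [ 1.  6. 12.]
scene walls 321 [522. 262.] [137. 106.] 16.2 z [31. 37. 44.]
```

View pics/c.png

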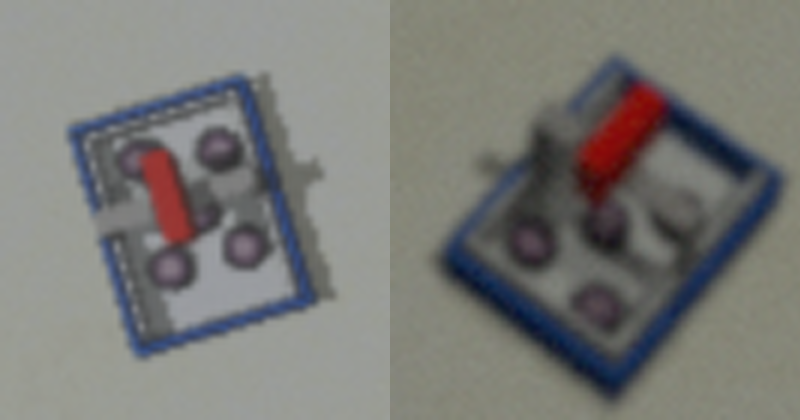

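Candidates for the dock: the one holding the scoop (top view ~(217,200), r≈585 mm from the base), and the empty blue one (~(127,256), r≈668 mm). The blue drawer cabinet (~(50,298)) is not a dock. The scoop's dock is the nearest. The crop shows the grey back wall on the far (+x) side and the open front facing the robot. The grip is at about (525,265,115), yaw 16.3°.

The servo can't pitch the tool. So I'll tip the scoop by pressing its front edge against the hopper's inner wall, so that it pivots between the pads.

>>> servo_tool:
  rows: "0.05 0.05 0.1 0 1;0.15 0.12 0.14 -0.1 1;0.3 0.25 0.14 -0.1 1;0.3 0.25 0.14 -0.1 1;0.3 0.25 0.14 -0.1 1;0.3 0.25 0.14 -0.1 1;0.42 0.98 0.14 -0.104 1;0.42 0.98 0.14 -0.104 1;0.42 0.98 0.14 -0.104 1;0.42 0.98 0.14 -0.104 1;0.42 0.98 0.14 -0.104 1;0.42 0.98 0.14 -0.104 1;0.42 0.98 0.14 -0.104 1;0.42 0.98 0.14 -0.104 1;0.42 0.98 0.14 -0.104 1;0.42 0.98 0.14 -0.104 1;0.42 0.98 0.14 -0.104 1"
  squeeze: 80

```text
clock: 3.22
eef_pos: [521.0, 197.3, 300.8]
eef_rot: [3.14, 0.001, 0.285]
ft_force: [0.5, 0.2, -0.3]
finger_gap: 1.0
grip_force: 0.0
```

>>> servo_tool:
  rows: "0.006 0.09 -0.05 0 1;0.006 0.09 -0.1 0 1;0.006 0.09 -0.15 0 1;0.006 0.09 -0.2 0 1;0.006 0.09 -0.24 0 1;0.006 0.09 -0.264 0 1;0.006 0.09 -0.264 0 1;0.006 0.09 -0.264 0 0.4;0.006 0.09 -0.264 0 0.2;0.006 0.09 -0.264 0 0;0.006 0.09 -0.264 0 0;0.006 0.09 -0.264 0 0;0.006 0.09 -0.264 0 0"
  squeeze: 80

```text
clock: 4.85
eef_pos: [525.6, 265.8, 103.2]
eef_rot: [3.142, 0.0, 0.285]
ft_force: [-0.0, 1.1, 0.2]
finger_gap: -0.002
grip_force: 0.0
```

```bash
python3 - <<'E'
from h import *
a=cam('top'); b=cam('scene')
A=cv2.resize(a['pixels'][150:250,165:265,::-1],None,fx=4,fy=4,interpolation=cv2.INTER_CUBIC)
B=cv2.resize(b['pixels'][160:260,240:340,::-1],None,fx=4,fy=4,interpolation=cv2.INTER_CUBIC)
cv2.imwrite('pics/d.png',np.hstack([A,B]))
print(arm.read_state())
E
```

```text
{'clock': 4.95, 'joint_positions': array([ 3.96505129e-01,  4.08716141e-01,  1.60135756e+00, -2.21996962e-05,
        1.13164761e+00,  1.68200736e+00]), 'joint_velocities': array([-0.00111729,  0.00206039, -0.00027529, -0.00121322, -0.00126521,
        0.00042512]), 'effort': array([ 6.02947664e-03, -4.90904188e+01, -2.20656699e+01,  2.50104640e-04,
        1.63630553e-03, -6.66225969e-05]), 'eef_pos': array([525.61943543, 265.806737  , 103.14254954]), 'eef_rot': array([3.14155841e+00, 1.25631597e-04, 2.85303537e-01]), 'ft_force': array([ 0.14030264, -0.1194464 ,  0.57449041]), 'torque': array([ 0.0178279 , -0.02531142, -0.02377519]), 'grip_force': 0.0, 'finger_gap': -0.0037178876142705225}
```

View pics/d.png

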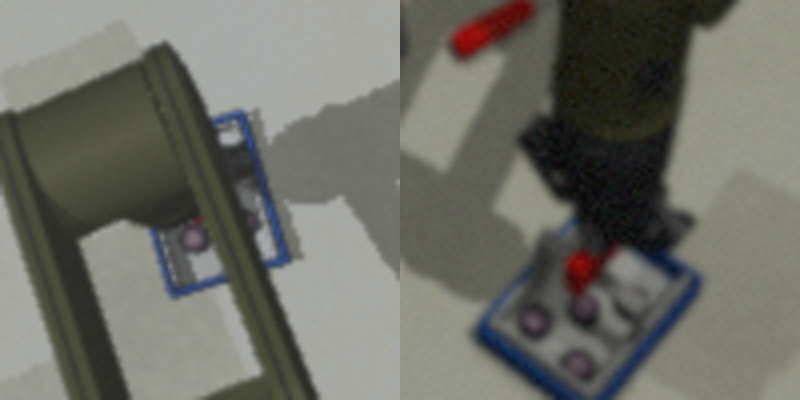

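```bash
python3 - <<'E'
from h import *
b=cam('scene'); save(b,'pics/e.png',(262,175,322,260),7)
W=world(b); H=cv2.cvtColor(b['pixels'],cv2.COLOR_RGB2HSV)
c,s=np.cos(.285),np.sin(.285); R=np.array([[c,s],[-s,c]])
L=(W[...,:2]-[525.6,265.8])@R.T
reg=(abs(L[...,0])<70)&(abs(L[...,1])<75)
dark=(H[...,2]<60)&reg
for lo in range(85,240,12):
    q=dark&(W[...,2]>=lo)&(W[...,2]<lo+12)
    if q.sum()>3: print(lo,q.sum(),np.percentile(L[q],[3,97],axis=0).round().tolist())
red=((H[...,0]<8)|(H[...,0]>172))&(H[...,1]>130)&reg
print('red',red.sum(),np.percentile(np.c_[L[red],W[red][:,2]],[3,50,97],axis=0).round().tolist())
E
```

```text
85 6 [[2.0, -38.0], [7.0, 35.0]]
145 12 [[5.0, -4.0], [12.0, 12.0]]
157 16 [[4.0, -9.0], [12.0, 12.0]]
169 14 [[8.0, -5.0], [14.0, 15.0]]
181 33 [[-1.0, -8.0], [15.0, 24.0]]
193 58 [[-6.0, -31.0], [15.0, 35.0]]
205 51 [[6.0, -40.0], [19.0, 44.0]]
217 72 [[4.0, -49.0], [19.0, 53.0]]
229 95 [[-6.0, -58.0], [21.0, 57.0]]
red 75 [[1.0, -8.0, 106.0], [16.0, 3.0, 132.0], [26.0, 11.0, 151.0]]
```

View pics/e.png

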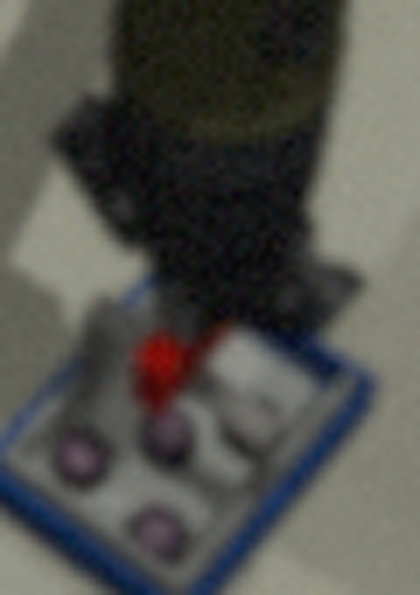

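The fingers look closed on the grip: there is red on either side of the pad at ~(180,320) in the crop. The gap reads 0, though. A small test lift will show whether it is held.

>>> servo_tool:
  rows: "0 0 0 0 0;0 0 0.004 0 0;0 0 0.008 0 0;0 0 0.012 0 0;0 0 0.016 0 0;0 0 0.02 0 0;0 0 0.02 0 0"
  squeeze: 100

```text
clock: 5.88
eef_pos: [525.9, 265.8, 118.6]
eef_rot: [-3.142, -0.001, 0.285]
ft_force: [0.4, 0.1, -0.7]
finger_gap: 0.001
grip_force: 0.0
```

```bash
python3 - <<'E'
from h import *
b=cam('scene'); save(b,'pics/f.png',(262,175,322,260),7)
W=world(b); H=cv2.cvtColor(b['pixels'],cv2.COLOR_RGB2HSV)
c,s=np.cos(.285),np.sin(.285); R=np.array([[c,s],[-s,c]])
L=(W[...,:2]-[525.6,265.8])@R.T
reg=(abs(L[...,0])<70)&(abs(L[...,1])<75)
red=((H[...,0]<8)|(H[...,0]>172))&(H[...,1]>130)&reg
print('red',red.sum(),np.percentile(np.c_[L[red],W[red][:,2]],[3,50,97],axis=0).round().tolist())
E
```

```text
red 105 [[-13.0, -7.0, 105.0], [13.0, 4.0, 133.0], [25.0, 11.0, 165.0]]
```

View pics/f.png

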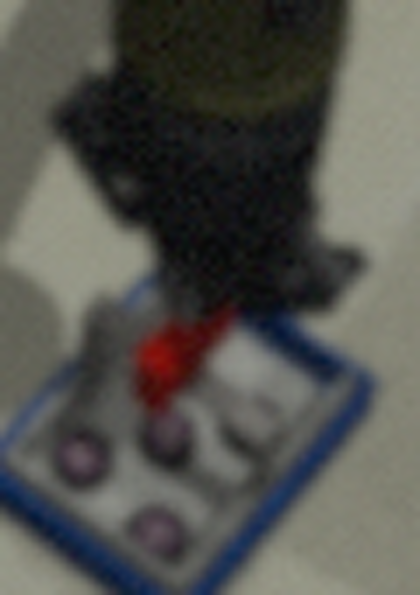

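It is not held: the scoop stayed put, and the shut fingers are above the grip. I'll raise the arm and measure where the fingertips really are against the reported TCP.

>>> servo_tool:
  rows: "0 0 0.04 0 0;0 0 0.08 0 0;0 0 0.12 0 0;0 0 0.12 0 0;0 0 0.12 0 0"

```text
clock: 6.55
eef_pos: [525.1, 265.5, 207.4]
eef_rot: [3.141, 0.001, 0.285]
ft_force: [-0.5, -0.4, -0.5]
finger_gap: 0.006
grip_force: 0.0
```

```bash
python3 - <<'E'
from h import *
b=cam('scene'); save(b,'pics/g.png',(240,130,330,260),4.5)
s=arm.read_state(); print(s['eef_pos'],s['eef_rot'])
W=world(b)
c,s_=np.cos(.285),np.sin(.285); R=np.array([[c,s_],[-s_,c]])
L=(W[...,:2]-s['eef_pos'][:2])@R.T
reg=(abs(L[...,0])<70)&(abs(L[...,1])<75)
for lo in range(100,300,10):
    q=reg&(W[...,2]>=lo)&(W[...,2]<lo+10)
    if q.sum()>2: print(lo,q.sum(),np.percentile(L[q],[3,97],axis=0).round().tolist(),b['pixels'][q].mean(0).round())
E
```

```text
[524.73044329 265.32065754 206.85243844] [3.14132639e+00 2.43524361e-03 2.85103362e-01]
100 23 [[-18.0, -8.0], [27.0, 14.0]] [84. 55. 54.]
110 23 [[-15.0, -9.0], [26.0, 6.0]] [83. 33. 29.]
120 21 [[-17.0, -7.0], [28.0, 6.0]] [86. 23. 20.]
130 106 [[-20.0, -9.0], [25.0, 6.0]] [126.  24.  22.]
240 6 [[8.0, -7.0], [13.0, 7.0]] [120. 121. 110.]
250 22 [[4.0, -14.0], [14.0, 12.0]] [85. 86. 79.]
260 21 [[3.0, -12.0], [14.0, 13.0]] [49. 50. 46.]
270 17 [[7.0, -8.0], [14.0, 12.0]] [39. 40. 39.]
280 22 [[7.0, -15.0], [15.0, 18.0]] [46. 47. 44.]
290 80 [[-6.0, -33.0], [15.0, 29.0]] [41. 42. 39.]
```

View pics/g.png

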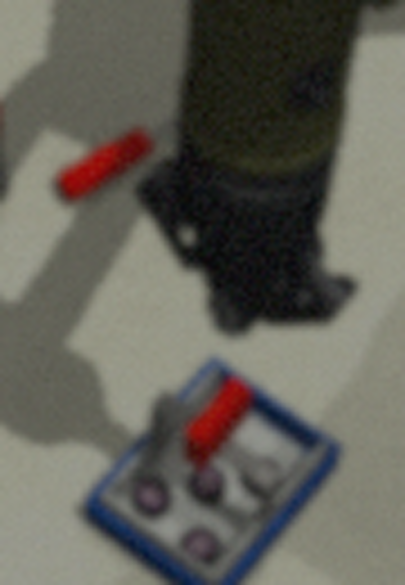

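The shut fingertips are at z≈243 while the TCP reports 207, and x and y agree. So the tips sit about 36 mm higher than reported, and I'll go correspondingly deeper.

>>> servo_tool:
  rows: "0 0 0 0 1;0 0 0 0 1;0 0 0 0 1;0 0 0 0 1;0 0 -0.04 0 1;0 0 -0.08 0 1;0 0 -0.12 0 1;0 0 -0.15 0 1;0 0 -0.17 0 1;0 0 -0.184 0 1;0 0 -0.184 0 1;0 0 -0.184 0 0;0 0 -0.184 0 0;0 0 -0.184 0 0;0 0 -0.184 0 0;0 0 -0.184 0 0;0 0 -0.184 0 0"
  squeeze: 100

```text
clock: 8.72
eef_pos: [526.0, 265.6, 70.6]
eef_rot: [3.141, -0.001, 0.285]
ft_force: [0.7, -2.0, 3.2]
finger_gap: 0.166
grip_force: 97.5
```

>>> servo_tool:
  rows: "0 0 0.004 0 0;0 0 0.01 0 0;0 0 0.018 0 0;0 0 0.028 0 0;0 0 0.04 0 0;0 0 0.055 0 0;0 0 0.072 0 0;0 0 0.09 0 0;0 0 0.11 0 0;0 0 0.13 0 0;0 0 0.15 0 0;0 0 0.17 0 0;0 0 0.19 0 0;0 0 0.207 0 0;0 0 0.222 0 0;0 0 0.232 0 0;0 0 0.238 0 0;0 0 0.24 0 0;0 0 0.24 0 0;0 0 0.24 0 0"
  squeeze: 110

```text
clock: 11.22
eef_pos: [525.4, 265.6, 249.7]
eef_rot: [3.141, 0.001, 0.285]
ft_force: [0.6, -0.0, -3.5]
finger_gap: 0.161
grip_force: 107.4
```

```bash
python3 - <<'E'
from h import *
b=cam('scene'); save(b,'pics/h.png',(180,60,350,260),2.5)
W=world(b); H=cv2.cvtColor(b['pixels'],cv2.COLOR_RGB2HSV)
s=arm.read_state(); print(s['eef_pos'],s['ft_force'],s['grip_force'],s['finger_gap'])
c,s_=np.cos(.285),np.sin(.285); R=np.array([[c,s_],[-s_,c]])
L=(W[...,:2]-s['eef_pos'][:2])@R.T
reg=(abs(L[...,0])<80)&(abs(L[...,1])<75)
red=((H[...,0]<8)|(H[...,0]>172))&(H[...,1]>130)&reg&(W[...,2]>150)
print('red',red.sum(),np.percentile(np.c_[L[red],W[red][:,2]],[3,50,97],axis=0).round().tolist())
q=reg&(W[...,2]>150)&(W[...,2]<245)
print(np.percentile(np.c_[L[q],W[q][:,2]],[1,50,99],axis=0).round().tolist())
E
```

```text
[525.46323217 265.64288238 249.78346663] [-0.18131977  0.54472065 -4.45267503] 107.3833966255188 0.16780280465224007
red 131 [[0.0, -60.0, 285.0], [16.0, 1.0, 315.0], [26.0, 9.0, 378.0]]
[[-63.0, -45.0, 185.0], [11.0, 3.0, 197.0], [56.0, 44.0, 236.0]]
```

View pics/h.png

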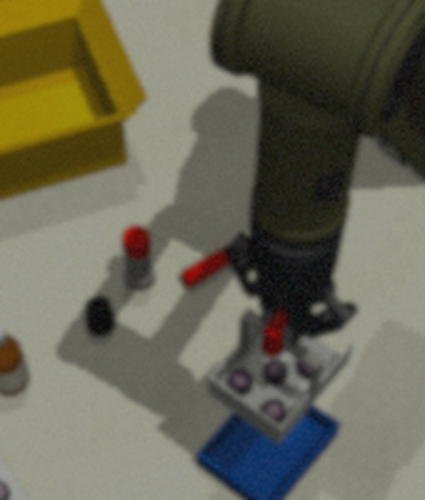

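The scoop is up and level with the lenses aboard; its tray spans −63..+56 mm along its axis. Next I carry it to over the hopper, turning it −30.8° to line up with the hopper's sides.

>>> servo_tool:
  rows: "0 -0.01 0 -0.01 0;0 -0.03 0 -0.03 0;-0.003 -0.06 0 -0.05 0;-0.006 -0.1 0 -0.09 0;-0.009 -0.15 0 -0.13 0;-0.012 -0.2 0 -0.18 0;-0.015 -0.25 0 -0.22 0;-0.018 -0.3 0 -0.27 0;-0.021 -0.35 0 -0.31 0;-0.024 -0.4 0 -0.35 0;-0.027 -0.45 0 -0.4 0;-0.03 -0.5 0 -0.44 0;-0.033 -0.55 0 -0.49 0;-0.036 -0.6 0 -0.53 0;-0.039 -0.65 0 -0.58 0;-0.041 -0.69 0 -0.61 0;-0.043 -0.72 0 -0.64 0;-0.044 -0.745 0 -0.66 0;-0.045 -0.762 0 -0.675 0;-0.045 -0.773 0 -0.684 0"

```text
clock: 13.78
eef_pos: [491.9, -314.3, 250.1]
eef_rot: [-3.141, 0.0, -0.252]
ft_force: [0.7, 0.4, -4.1]
finger_gap: 0.168
grip_force: 107.6
```

>>> servo_tool:
  rows: "0 0 0 0 0;0 0 0 0 0"

```text
clock: 14.02
eef_pos: [492.0, -313.2, 250.2]
eef_rot: [-3.141, 0.0, -0.251]
ft_force: [-0.1, 0.4, -4.7]
finger_gap: 0.166
grip_force: 107.7
```

```bash
python3 - <<'E'
from h import *
b=cam('scene'); 
W=world(b); H=cv2.cvtColor(b['pixels'],cv2.COLOR_RGB2HSV); h,s,v=[H[...,i].astype(int) for i in range(3)]
s_=arm.read_state(); e=s_['eef_pos']; print(e,s_['eef_rot'],s_['ft_force'])
p=W[(h>18)&(h<34)&(s>120)&(abs(W[...,0]-495)<220)&(abs(W[...,1]+340)<230)&(W[...,2]>122)]
print(cv2.minAreaRect(p[:,:2].astype(np.float32)))
c,sn=np.cos(.253),-np.sin(.253); R=np.array([[c,sn],[-sn,c]]); print('hop coords of tcp',R@(e[:2]-[496,-315]))
l=[int(x) for x in cv2.projectPoints(np.array([[e[0],e[1],e[2]]]),b['R'],b['t'],b['K'],None)[0].ravel()]
print(l); t=max(l[1]-90,0); save(b,'pics/i.png',(max(l[0]-90,0),t,l[0]+90,t+140),4)
E
```

```text
[ 491.99572686 -313.17740159  250.18039584] [-3.14106806e+00  3.25597619e-04 -2.51210904e-01] [ 0.35214418  0.93974178 -3.06015957]
((497.8016357421875, -314.8106689453125), (266.9281005859375, 263.0623474121094), 75.8412094116211)
hop coords of tcp [-4.33301435  0.76226962]
[185, 57]
```

View pics/i.png

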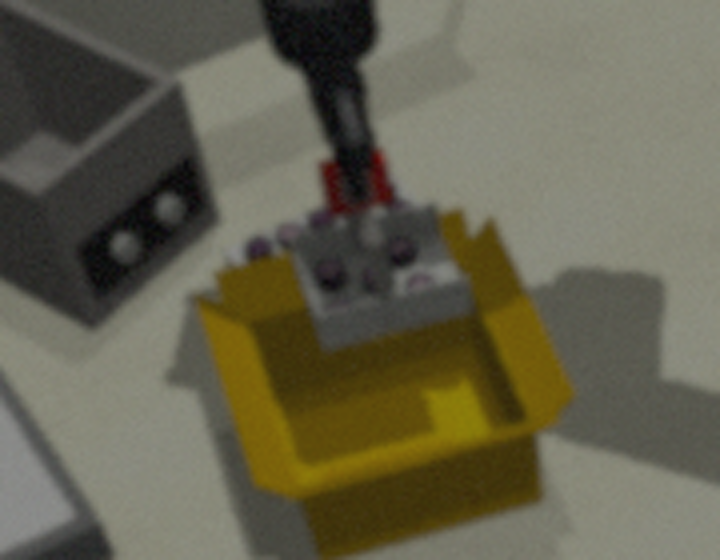

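The scoop is over the hopper, level, with the back wall facing the camera and the open front facing the robot-side wall. Next I lower it and start pressing its front against that wall.

>>> servo_tool:
  rows: "0 0 -0.006 0 0;0 0 -0.018 0 0;0 0 -0.035 0 0;0 0 -0.055 0 0;0 0 -0.08 0 0;0 0 -0.105 0 0;0 0 -0.13 0 0;0 0 -0.15 0 0;0 0 -0.163 0 0;0 0 -0.17 0 0;-0.008 0.002 -0.17 0 0;-0.02 0.005 -0.17 0 0;-0.03 0.008 -0.17 0 0;-0.036 0.009 -0.17 0 0;-0.042 0.011 -0.17 0 0;-0.048 0.012 -0.17 0 0;-0.054 0.014 -0.17 0 0"
  squeeze: 60

```text
clock: 16.2
eef_pos: [460.7, -307.1, 126.4]
eef_rot: [3.139, -0.02, -0.253]
ft_force: [17.1, -1.1, -2.1]
finger_gap: 0.166
grip_force: 107.5
```

>>> servo_tool:
  rows: "0 0 0 0 0;0 0 0 0 0"
  squeeze: 40

```text
clock: 16.45
eef_pos: [460.8, -307.2, 126.2]
eef_rot: [3.139, -0.02, -0.253]
ft_force: [14.6, -0.6, -3.4]
finger_gap: 0.172
grip_force: 107.1
```

The grip force stays at 107 N when I ask for less, so I'll just push harder in small steps.

>>> servo_tool:
  rows: "-0.008 0.002 0 0 0;-0.016 0.004 0 0 0;-0.016 0.004 0 0 0"
  squeeze: 40

```text
clock: 16.82
eef_pos: [446.9, -304.6, 126.3]
eef_rot: [3.137, -0.017, -0.253]
ft_force: [11.4, -2.7, -2.8]
finger_gap: 0.173
grip_force: 107.2
```

It pivots: the force dropped as the tool advanced. I'll continue.

>>> servo_tool:
  rows: "-0.008 0.002 0 0 0;-0.016 0.004 0 0 0;-0.024 0.006 0 0 0;-0.032 0.008 0 0 0;-0.04 0.01 0 0 0;-0.048 0.012 0 0 0;-0.054 0.014 0 0 0;-0.06 0.015 0 0 0;-0.06 0.015 0 0 0"

```text
clock: 17.95
eef_pos: [401.1, -293.4, 126.0]
eef_rot: [3.137, -0.016, -0.253]
ft_force: [9.2, -1.3, -0.9]
finger_gap: 0.164
grip_force: 105.5
```

```bash
cat > m.py <<'E'
from h import *
import sys
b=cam('scene'); t=cam('top'); s_=arm.read_state(); e=s_['eef_pos']; print(s_['clock'],e,s_['eef_rot'],s_['ft_force'])
c,sn=np.cos(.253),-np.sin(.253); R=np.array([[c,sn],[-sn,c]])
print('hop',R@(e[:2]-[496,-315]))
for n,k in(('scene',b),('top',t)):
    W=world(k); H=cv2.cvtColor(k['pixels'],cv2.COLOR_RGB2HSV); h,s,v=[H[...,i].astype(int) for i in range(3)]
    L=(W[...,:2]-[496,-315])@R.T
    # back wall / tray: grey pixels inside the hopper outline, fit profile hop-x vs z along hop-y~0
    g=(s<60)&(abs(L[...,1])<48)&(abs(L[...,0])<140)&(W[...,2]>15)&(W[...,2]<200)&(v>60)
    x=L[g][:,0]; z=W[g][:,2]
    for lo in range(-140,140,20):
        m=(x>=lo)&(x<lo+20)
        if m.sum()>3: print(n,lo,m.sum(),np.percentile(z[m],[5,50,95]).round())
    red=((h<8)|(h>172))&(s>130)&(abs(L[...,1])<40)&(abs(L[...,0])<160)&(W[...,2]>100)
    p=np.c_[L[red][:,0],W[red][:,2]]; 
    if len(p)>8: print(n,'red rect',cv2.minAreaRect(p.astype(np.float32)))
if len(sys.argv)>1:
    A=cv2.resize(b['pixels'][40:150,130:250,::-1],None,fx=4,fy=4,interpolation=cv2.INTER_CUBIC)
    B=cv2.resize(t['pixels'][150:260,345:425,::-1],None,fx=4,fy=4,interpolation=cv2.INTER_CUBIC)
    cv2.imwrite(sys.argv[1],np.hstack([A,B]))
E
python3 m.py
```

```text
18.05 [ 401.14115528 -293.47587873  125.96862271] [ 3.13665956 -0.01552294 -0.25248489] [ 8.75070279 -1.66448256 -0.82794169]
hop [-97.22678784  -2.90515829]
scene -100 15 [64. 76. 84.]
scene -80 83 [ 52.  84. 162.]
scene -60 57 [ 72.  89. 113.]
scene -40 100 [ 80.  96. 123.]
scene -20 138 [ 91. 113. 135.]
scene 0 157 [116. 133. 145.]
scene 20 20 [119. 121. 124.]
scene red rect ((-80.07414245605469, 284.28155517578125), (33.16461944580078, 263.54034423828125), 5.338353157043457)
top -100 10 [62. 79. 85.]
top -80 119 [ 50. 151. 162.]
top -60 105 [ 65.  77. 134.]
top -40 180 [ 77.  88. 123.]
top -20 194 [ 91. 108. 143.]
top 0 175 [106. 129. 145.]
top red rect ((-76.681396484375, 231.32650756835938), (22.061460494995117, 126.8804931640625), 10.015127182006836)
```

>>> servo_tool:
  rows: "-0.007 0.002 0 0 0;-0.014 0.004 0 0 0;-0.021 0.005 0 0 0;-0.029 0.007 0 0 0;-0.029 0.007 0 0 0;-0.029 0.007 0 0 0"
  squeeze: 110

```text
clock: 18.8
eef_pos: [378.6, -287.7, 125.3]
eef_rot: [3.137, -0.014, -0.252]
ft_force: [9.2, -1.5, -3.4]
finger_gap: 0.163
grip_force: 108.7
```

```bash
python3 m.py pics/j.png
```

```text
18.9 [ 378.59030611 -287.67843931  125.31501428] [ 3.13734738 -0.01347139 -0.25241598] [ 7.79221474 -2.36515427 -1.5919041 ]
hop [-120.51090454   -2.93696897]
scene -100 42 [ 67. 158. 168.]
scene -80 70 [ 60.  86. 162.]
scene -60 108 [ 72.  91. 135.]
scene -40 138 [ 91. 117. 144.]
scene -20 146 [124. 156. 164.]
scene 0 112 [139. 146. 155.]
scene red rect ((-89.96178436279297, 184.74928283691406), (35.91433334350586, 54.41197967529297), 1.847194790840149)
top -100 72 [ 74. 160. 169.]
top -80 125 [ 55.  68. 154.]
top -60 190 [ 71.  83. 132.]
top -40 215 [ 90. 104. 146.]
top -20 230 [111. 152. 165.]
top 0 91 [138. 144. 150.]
top red rect ((-87.36934661865234, 227.41265869140625), (134.46881103515625, 28.176380157470703), 88.44269561767578)
```

View pics/j.png

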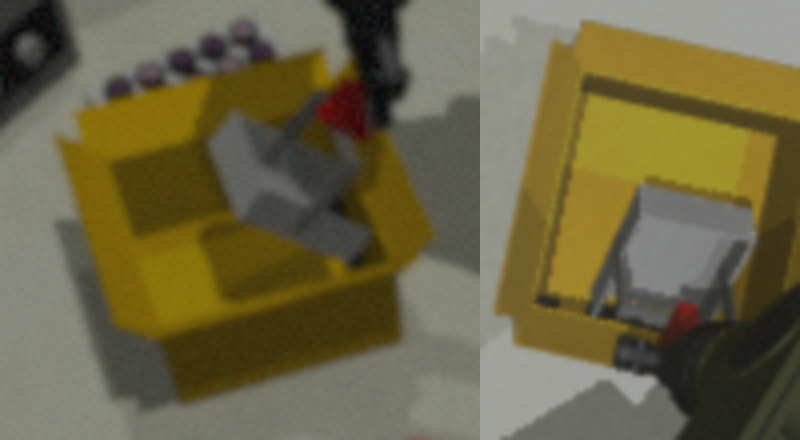

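>>> servo_tool:
  rows: "-0.006 0.002 0 0 0;-0.013 0.003 0 0 0;-0.013 0.003 0 0 0;-0.013 0.003 0 0 0"

```text
clock: 19.4
eef_pos: [370.8, -286.3, 125.8]
eef_rot: [3.137, -0.018, -0.253]
ft_force: [12.3, -3.1, -4.0]
finger_gap: 0.172
grip_force: 108.3
```

>>> servo_tool:
  rows: "0.005 -0.001 0 0 0;0.015 -0.004 0.004 0 0;0.03 -0.008 0.012 0 0;0.045 -0.011 0.025 0 0;0.06 -0.015 0.04 0 0;0.075 -0.019 0.058 0 0;0.088 -0.022 0.075 0 0;0.1 -0.025 0.09 0 0;0.11 -0.028 0.105 0 0;0.115 -0.029 0.115 0 0;0.118 -0.03 0.12 0 0;0.12 -0.03 0.12 0 0;0.12 -0.03 0.12 0 0;0.12 -0.03 0.12 0 0"

```text
clock: 21.15
eef_pos: [452.5, -304.0, 212.3]
eef_rot: [-3.141, 0.001, -0.252]
ft_force: [-0.7, -0.9, -3.2]
finger_gap: 0.163
grip_force: 107.7
```

```bash
python3 m.py pics/k.png
```

```text
21.25 [ 452.63089501 -304.10545812  212.41396645] [-3.14132846e+00  6.14589542e-04 -2.52187971e-01] [ 0.1715763   0.44037934 -3.1812504 ]
hop [-44.71549463  -0.30797899]
scene -20 14 [162. 171. 178.]
scene 0 80 [153. 173. 193.]
scene 20 110 [160. 177. 199.]
scene 40 69 [178. 190. 199.]
scene 60 4 [198. 199. 199.]
scene red rect ((-12.428607940673828, 274.09136962890625), (39.24062728881836, 58.83317565917969), 0.936290442943573)
top -20 8 [169. 177. 184.]
top 0 85 [145. 155. 194.]
top 20 195 [156. 170. 189.]
top 40 177 [179. 189. 198.]
top 60 12 [196. 198. 199.]
top red rect ((-19.90592384338379, 320.15032958984375), (22.796119689941406, 114.41841125488281), 12.589917182922363)
```

View pics/k.png

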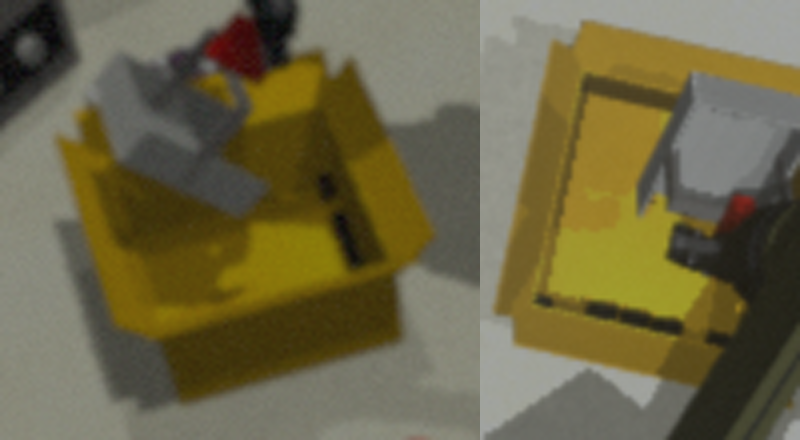

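The scoop is clear, and the dark edge-on lenses lie along the hopper's robot-side wall (scene crop (325,185) to (355,255)). I'll measure the tilt and count the lenses.

```bash
cat > n.py <<'E'
from h import *
c,sn=np.cos(.253),-np.sin(.253); R=np.array([[c,sn],[-sn,c]])
rng=np.random.default_rng(0)
for n in('scene','top'):
    k=cam(n); W=world(k); H=cv2.cvtColor(k['pixels'],cv2.COLOR_RGB2HSV); h,s,v=[H[...,i].astype(int) for i in range(3)]
    L=(W[...,:2]-[496,-315])@R.T; X,Y,Z=L[...,0],L[...,1],W[...,2]
    g=(s<70)&(v>70)&(abs(Y)<55)&(X>-30)&(X<120)&(Z>140)&(Z<330)
    P=np.c_[X[g],Y[g],Z[g]]
    for it in range(2):
        best=None
        for _ in range(600):
            q=P[rng.choice(len(P),3,False)]; m=np.cross(q[1]-q[0],q[2]-q[0]); l=np.linalg.norm(m)
            if l<50: continue
            m/=l; 
            if abs(m[1])>.15: continue
            inl=abs((P-q[0])@m)<3
            if best is None or inl.sum()>best.sum(): best=inl
        Q=P[best]; m=np.linalg.svd(Q-Q.mean(0))[2][2]; m*=np.sign(m[2]); print(n,'plane',best.sum(),m.round(2),'angle from horizontal',np.degrees(np.arccos(m[2])).round(1),Q.mean(0).round()); P=P[~best]
    d=(v<55)&(abs(X)<100)&(abs(Y)<100)&(Z>-5)&(Z<60)
    N,lab,st,_=cv2.connectedComponentsWithStats(d.astype(np.uint8))
    for i in range(1,N):
        if st[i,4]>4: m=lab==i; print(n,'dark',st[i].tolist(),'x',np.percentile(X[m],[5,50,95]).round(),'y',np.percentile(Y[m],[5,95]).round(),'z',np.percentile(Z[m],[5,95]).round())
    for i in range(5):
        for dd in (arm.recognise('lens0',n) if i==0 else []):
            l,t,r,bt=map(int,dd['bbox']); p=L[(t+bt)//2,(l+r)//2]
            if abs(p).max()<140: print(n,'lens',round(dd['conf'],2),(l,t,r,bt),p.round(),Z[(t+bt)//2,(l+r)//2].round())
E
python3 n.py
```

```text
scene plane 197 [0.69 0.   0.72] angle from horizontal 43.7 [ 80.   2. 243.]
scene plane 89 [-0.68 -0.1   0.72] angle from horizontal 43.7 [ 47. -13. 186.]
scene dark [209, 82, 7, 8, 42] x [-93. -87. -77.] y [-96. -59.] z [18. 53.]
scene dark [213, 92, 10, 15, 83] x [-94. -87. -78.] y [-43.  25.] z [ 8. 45.]
scene lens 0.3 (151, 43, 197, 93) [ 34. -43.] 182.0
top plane 455 [-0.75  0.01  0.67] angle from horizontal 48.2 [ 46.  -4. 186.]
top plane 196 [ 0.7  -0.    0.71] angle from horizontal 44.6 [ 74.   2. 245.]
top dark [372, 226, 7, 3, 14] x [-90. -87. -84.] y [14. 32.] z [23. 33.]
top dark [380, 228, 15, 5, 38] x [-91. -87. -83.] y [-39.   5.] z [17. 32.]
top dark [402, 233, 5, 4, 14] x [-92. -87. -84.] y [-81. -69.] z [20. 30.]
```

>>> servo_tool:
  rows: "0 0 0.01 0 0;0.006 -0.002 0.03 0 0;0.013 -0.004 0.05 0 0;0.02 -0.005 0.06 0 0;0.02 -0.005 0.06 0 0;0.02 -0.005 0.06 0 0"

```text
clock: 22.2
eef_pos: [467.6, -307.7, 257.2]
eef_rot: [-3.141, 0.001, -0.252]
ft_force: [-0.1, -0.0, -3.1]
finger_gap: 0.166
grip_force: 107.7
```

```bash
cat > q.py <<'E'
from h import *
c,sn=np.cos(.253),-np.sin(.253); R=np.array([[c,sn],[-sn,c]])
rng=np.random.default_rng(1); fz=[]; D={}
for n in('scene','top'):
    ks=[]
    for _ in range(6): ks.append(cam(n)); fz.append(arm.read_state()['ft_force'][2])
    k=ks[0]; k['range_z']=np.median([x['range_z'] for x in ks],0); k['pixels']=np.median([x['pixels'] for x in ks],0).astype(np.uint8)
    W=world(k); H=cv2.cvtColor(k['pixels'],cv2.COLOR_RGB2HSV); h,s,v=[H[...,i].astype(int) for i in range(3)]
    L=(W[...,:2]-[496,-315])@R.T; X,Y,Z=L[...,0],L[...,1],W[...,2]
    e=arm.read_state()['eef_pos']; gx=(R@(e[:2]-[496,-315]))[0]; gz=e[2]+44
    g=(s<70)&(v>70)&(abs(Y)<48)&(X>gx+25)&(X<gx+150)&(Z>gz-120)&(Z<gz+40)
    P=np.c_[X[g],Y[g],Z[g]]
    for it in range(2):
        best=None
        for _ in range(800):
            q=P[rng.choice(len(P),3,False)]; m=np.cross(q[1]-q[0],q[2]-q[0]); l=np.linalg.norm(m)
            if l<50 or abs(m[1])>.15*l: continue
            inl=abs((P-q[0])@(m/l))<2.5
            if best is None or inl.sum()>best.sum(): best=inl
        Q=P[best]; o=Q.mean(0); m=np.linalg.svd(Q-o)[2][2]; m*=np.sign(m[2]); a=np.degrees(np.arccos(m[2])); print(n,best.sum(),m.round(2),'tilt',round(a if m[0]<0 else 90-a,1)); P=P[~best]
        if n=='top' and m[0]<0:
            U=np.array([m[2],0,-m[0]]); A=np.stack([X,Y,Z],-1)-o; u=A@U; hh=A@m
            reg=(abs(Y)<50)&(abs(u)<80)&(abs(hh)<25)&(Z>gz-140)
            print('mean pt',o.round(),'map rows u (front->back), cols y; f floor, D dark raised')
            for lo in range(-70,70,10):
                row=''
                for y0 in range(-50,50,10):
                    mm=reg&(u>=lo)&(u<lo+10)&(Y>=y0)&(Y<y0+10)
                    row+=' .' if mm.sum()<2 else (' f' if np.median(abs(hh[mm]))<4 and np.median(v[mm])>75 else (' D' if np.median(v[mm])<75 else ' r'))
                print(lo,row)
    d=(abs(X)<97)&(abs(Y)<97)&(Z>8)&(Z<60)&(v<75)&(s<140)
    M=np.histogram2d(X[d],Y[d],[np.arange(-100,101,10),np.arange(-100,101,10)])[0].astype(int)
    for i in np.where(M.sum(1)>0)[0]: print(n,'hopX',-100+10*i,M[i])
print('fz',np.mean(fz),np.std(fz),arm.read_state()['clock'],gx,gz)
E
python3 q.py
```

```text
scene 221 [0.67 0.   0.74] tilt 48.0
scene 98 [-0.74 -0.03  0.67] tilt 48.1
scene hopX -90 [0 1 7 0 0 0 3 6 3 4 5 2 2 0 0 0 0 0 0 0]
scene hopX -80 [0 0 0 0 0 0 0 0 0 2 0 0 0 0 0 0 0 0 0 0]
scene hopX 0 [1 0 0 0 0 0 0 0 0 0 0 0 0 0 0 0 0 0 0 0]
top 577 [-0.74 -0.    0.67] tilt 47.6
mean pt [ 61.  -4. 230.] map rows u (front->back), cols y; f floor, D dark raised
-70  . . . . . . . . . .
-60  . . . . f f . f . r
-50  . . f f f f f f f r
-40  D f f f f f f f f D
-30  D f f f f f f f . D
-20  D f f f f f f f . r
-10  D f f f f f f f f D
0  . f f f f f f f f D
10  r f f f f f f f f D
20  D f f f f f f f f D
30  D f f f f f f f f D
40  D . . . . . . . . D
50  . . . . . . . . . r
60  r r r r r r r r r r
top 242 [0.67 0.   0.74] tilt 48.0
top hopX -100 [0 2 2 0 0 0 1 2 2 1 2 2 3 2 0 0 1 3 0 0]
top hopX -90 [2 7 6 0 0 2 7 7 2 9 6 4 8 4 0 0 1 2 0 0]
top hopX 90 [0 0 0 0 0 0 0 0 0 0 0 0 0 0 0 0 0 1 1 0]
fz -3.0251942341367872 0.4512462711191464 22.8 -28.92930459025285 301.70332118580416
```

```bash
python3 -c "
from station import arm
print(arm.close_job())"
```

```text
the job is handed in; nothing more can be done
None
```

The job is handed in, with no verdict shown: the scoop is held still and empty over the hopper at about 48°, clear of the rim, and the lenses lie against the hopper's robot-side wall. I could make out four or five of them rather than count all five, and I took 11 pictures against the limit of 10.

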